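Close the fume box flap with the hook pole

ROBOT

A 6-joint arm with a two-finger parallel gripper is mounted at the origin on a cart in front of the work surface, level with it; the furniture and walls round the work are solid. World frame = base frame: x ahead of the robot, y to its left, z up, the work surface at z = 0. Lengths are in mm, angles in degrees, forces in N, time in s.
With the tool pointing down it reaches from about 300 to 850 mm from the base axis. Payload 4.2 kg.
Tool frame: the origin (TCP) lies between the finger pads; the fingertips stand 22 mm ahead of it and the grasp point (between the pads) lies 3 mm ahead of it; z points along the fingers, y is the direction in which the jaws open and shut (so a half turn about z gives the same grasp; the last joint's range is limited). The gripper opens to 91 mm and grips with 3 to 60 N. Pads are 32 mm wide; open, the fingers measure 118 mm over their backs; the gripper's body (76 mm by 178 mm) begins 60 mm behind the grasp point.
Start: joints at [76.031, 18.312, 89.639, -0, 72.044, -1.146], TCP at [127.614, 560.674, 235.976] pointing down, gripper open.
Joint ranges: [-177.97, 177.97], [-48.28, 115.42], [12.27, 149.76], [-77.06, 257.06], [2.81, 150.46], [-146.56, 146.56]. Speed limits (degrees/s): [147.25, 147.25, 180, 180, 180, 180].

INTERFACE

Orientations are given as [roll, pitch, yaw] about the fixed x, y, z axes, in that order (R = Rz(yaw) Ry(pitch) Rx(roll)).
In Python, from workcell import telemetry, cams, env gives the robot as it stands.
- The arm moves only by the shell command python3 -m inch 'ROWS' [FORCE]. ROWS is JSON, a list of rows, each an object of numbers: "x", "y", "z": the shift along the tool's x, y, z in cm; "yaw": the turn about the tool's z in units of 5 degrees (1.0 is 5 degrees); "gripper": the gripper's target within -1 to 1 (fully open at 1, half-way at 0, shut at -1). A call has 1 to 12 rows; each row shifts and turns the commanded pose from where the row before left it, along the tool's axes as they then stand; what a row does not reach is not made up. A row lasts 1/12 s, in which the tool goes at most 41.7 mm and 7.16 degrees, less where a joint would pass 70% of its speed; a pose out of reach is approached as far as the arm can. A call is refused whole if a number of a shift passes 4.17 or a number of a turn 1, either way. A call with a gripper value outside its range is refused whole. The fingers move at their own pace and stop on an object; FORCE is the grip in N (left out, the last holds). Time passes only in rows, so rows that do not move let the fingers close. It gives the time, the measured TCP pose, the force and the opening at its end, in the units of the state.
- telemetry.state(): the state, without advancing time (a new reading comes with each control period).
- cams.grab_frame(name): name is "side" or "top"; returns a dict with "pixels" (480x640x3 uint8, red, green, blue), "mtx" (3x3 intrinsics, pixels), "rvec" (rotation vector, rad) and "tvec" (3), from world to camera coordinates, as OpenCV has them. Camera axes: x right, y down, z forward; pixel columns grow to the right and rows downward; lengths in mm; the calibration is good to about 2 mm. A picture is of the moment at which its call begins. There is no depth.
- env.job_done(): hands the job in, once; it reports no verdict.
The state is a dict: "time_s": time; "qpos": joint angles; "qvel": joint speeds; "effort": joint torques, N m; "ee_pos": TCP position; "ee_rot": TCP orientation; "force": force on the tool from outside, world axes, zero at the start; "torque": the same for the moment, N m; "gripper_width": finger opening in mm.
Only numpy, scipy, OpenCV 4.12 (cv2) and the standard library are available. Lean on these libraries where they do the work, as an engineer would, in place of code of your own. Each camera call takes 0.05 s, during which the arm holds its last target. There are 200 camera calls.

TASK

The green flap of the fume box has been left hanging open. Take the hook pole from its rest, put its hook through the brass ring eye on the flap and, with the hook in the ring, swing the flap gently until it is fully shut; then unhook the pole and lay it back level in the two forks of its rest. Keep the arm and fingers off the fume box, its flap and its light bar, and do not disturb the jar, bur block, file cup, beaker or pitch lump standing about.

Things in the scene. Friction and masses are not known exactly. Their poses are not given: they have to be found in the camera images.
- fume_box: Grey sheet-metal fume extraction box on the right of the bench, turned sideways, 170 wide, 120 deep, 360 high; fixed. Origin at bench height in the middle of its front face; its x axis points into the box (away from the flap), y to the left of one who faces the flap, z up. The flap's hinge line runs along its y axis at x = 0, z = 180 mm.
- light_bar (a point): Centre of the box's light bar, 36 deep (x), 90 long (y), 22 high, in front of and above the flap at x = -240, z = 385 mm in the box's frame; two thin arms at y = +-32 carry it from the box at the same height. It bars an upright gripper there: work with the pole sloping up, the hand lower and further back, tool tilted 30 to 45 degrees.
- flap (a joint): Angle in rad of the green flap, 140 wide, 150 high, hinged along its lower edge on the box's front face. 0 = shut (upright, flush with the face, against a stop); positive = leaning out from the box, at most 1.0. A stiff hinge: it stays where it is left; about 1 to 2 N at the ring moves it.
- ring_eye (a point): Centre of the brass ring eye on the flap's outer face near its upper edge: hole 28 wide, wire 5 thick; the ring's axis is parallel to the hinge line, so a hook enters sideways. Axes turn with the flap and are the box's when shut; in them the point lies 30 mm out (x = -30) from and 128 mm above (z = 128) the middle of the hinge line.
- pole_handle (a point): Grip point, mid-section, of the hook pole's wooden handle, a bar 20 x 20 in section running from 64 behind to 53 ahead of it. x axis along the pole from handle to hook, y along the side prong, z up as it lies. A 9 thick steel shaft runs on; its end, 220 mm ahead of this point, bears a straight side prong, 7 thick, reaching 36 mm to the pole's +y side. Weight about 120 g.
- hook_pole: The whole hook pole; origin under the middle of its handle, 10 mm below the handle centre, axes as for the handle.
- hook_prong (a point): Middle of the prong's length: 220 mm ahead of the handle centre and 18 mm to the +y side of the shaft's axis. Same axes as the handle.
- rest_seat (a point): Seat point of the pole rest (fixed to the bench): where the handle's centre comes to lie, 70 mm above the bench. x axis along the rest the way the hook points, z up. The rest is a wooden foot 240 x 70 x 10 with two steel forks, 10 thick: one 44 mm behind this point under the handle's rear (floor 60 mm up, 24 wide).
- front_fork (a point): Floor of the front fork of the pole rest, 130 mm ahead of the seat point, 65.5 mm above the bench, 14 wide; the pole's shaft lies in it. The cheeks of both forks flare to about 20 mm wider at their tops, 24 mm above the floors. Between the forks the handle is free to be gripped from above. Axes as for the seat.
- file_cup: Clear cup of needle files, 97 x 92 x 142 high, beside the fume box; origin under its centre. A bystander.
- jar: White jar with black lid, 99 diameter, 78 high, in front of the fume box; origin under its centre. A bystander.
- bur_block: Yellow block full of burs, 79 x 108 x 70 high, in front of the fume box; origin under its centre. A bystander.
- beaker: Clear plastic beaker, 76 diameter, 65 high; origin under its centre. A bystander.
- pitch_lump: Dark brown lump of pitch, 38 x 48 x 17; origin under its centre. A bystander.
- duct (a point): Axis of the fixed black dust duct that comes down from the ceiling, at its lower end: 185 across from 220 mm above the bench upwards; below it a narrower valve down to the bench, with a red lever standing 90 mm out towards the robot (up to 170 mm high). Keep the arm and pole clear of it.

How it is judged (in metres and radians):
On the way, in this order (a step that is already met when the one before it is completed fails the run):
1. the hook is through the ring eye while the flap is still open (distance between hook_prong and ring_eye below 0.019 m and value of joint flap above 0.3 rad), for 0.1 s.
2. the flap is shut with the hook still in the ring (distance between hook_prong and ring_eye below 0.022 m and value of joint flap below 0.06 rad), for 0.1 s.
At the end, for the whole second after the job is handed in: The flap is shut (within 0.08 rad) and the pole lies at rest in both forks of its rest, pointing the way it did at first: handle centre within 30 mm along and 10 mm across of the rest's seat point and within 8 mm of its height, pole within 0.08 rad of the rest's line (value of joint flap below 0.08 rad and x of pole_handle in the frame of rest_seat between -0.03 and 0.03 m and y of pole_handle in the frame of rest_seat between -0.01 and 0.01 m and z of pole_handle in the frame of rest_seat between -0.008 and 0.008 m and angle between the x axis of pole_handle and the x axis of rest_seat, either way round below 0.08 rad and x of hook_prong in the frame of rest_seat above 0.15 m and linear speed of hook_pole below 0.02 m/s); the robot touches nothing.
It fails at once if the flap is slammed (closing faster than 2 rad/s) (velocity of joint flap below -2 rad/s).
It fails at once if the arm or fingers press on the fume box, its flap or its light bar (contact force between any of the fingers, the arm and fume_box above 1.5 N).
It fails at once if a bystander is pushed more than 20 mm or tipped (distance of any of jar, bur_block, file_cup, beaker, pitch_lump from where it was at the start of the episode above 0.02 m or angle between any of jar, bur_block, file_cup, beaker's own z axis and vertical above 0.3 rad).
It also fails if it takes over 43 s, if anything falls off the work surface, if the arm or the gripper's body presses on something with over 40 N, if the wrist force passes 120 N, or if a joint passes its speed limit or range.

## Working session

There is one attempt and no reset: what is moved stays moved. The work goes in short steps, Python scripts to look and compute and a shell command to move; the robot and the scene stay as the last step left them, time stands still between calls to the robot, and variables do not carry over. Pictures are saved under pics/ and viewed, about 8 in all and at most 12, crops included, and the job is handed in when it is done.

```bash
ls; mkdir -p pics
python3 - <<'E'
from workcell import telemetry,cams
import cv2,numpy as np
for n in("side","top"):
    f=cams.grab_frame(n);cv2.imwrite(f"pics/{n}0.png",f["pixels"][:,:,::-1])
    np.savez(f"cal_{n}.npz",K=f["mtx"],r=f["rvec"],t=f["tvec"])
    R=cv2.Rodrigues(np.array(f["rvec"],float))[0];print(n,f["mtx"],-R.T@np.array(f["tvec"]).ravel(),R[2])
print(telemetry.state())
E
```

```text
pics
side [[482.89907059   0.         316.45622121]
 [  0.         482.89907059 240.31246967]
 [  0.           0.           1.        ]] [ 352.89984169 1117.32650384 1049.49086474] [ 0.10824547 -0.80371374 -0.58508729]
top [[625.19123686   0.         324.69373379]
 [  0.         625.19123686 225.25675371]
 [  0.           0.           1.        ]] [-689.78165429  292.8276643  1818.07760478] [ 0.60279567 -0.13394643 -0.78657214]
{'time_s': 0.1, 'qpos': array([ 7.60307516e+01,  1.83464416e+01,  8.96986134e+01, -3.95922583e-04,
        7.20446491e+01, -1.14439311e+00]), 'qvel': array([ 0.14408977, -0.04649489, -0.19614774,  0.0482268 , -0.00236205,
       -0.18345386]), 'effort': array([ 1.24784274e-03, -4.13330913e+01, -2.32507056e+01,  7.28455628e-02,
        4.21394210e-02, -7.73567399e-05]), 'ee_pos': array([127.51932374, 560.2540354 , 235.22517632]), 'ee_rot': array([-1.79910306e+02, -1.41520535e-03,  1.67175266e+02]), 'force': array([ 0.0624933 , -0.29679236, -0.41990929]), 'torque': array([ 0.00826683,  0.04916012, -0.03772385]), 'gripper_width': 91.45662064068503}
```

View pics/side0.png

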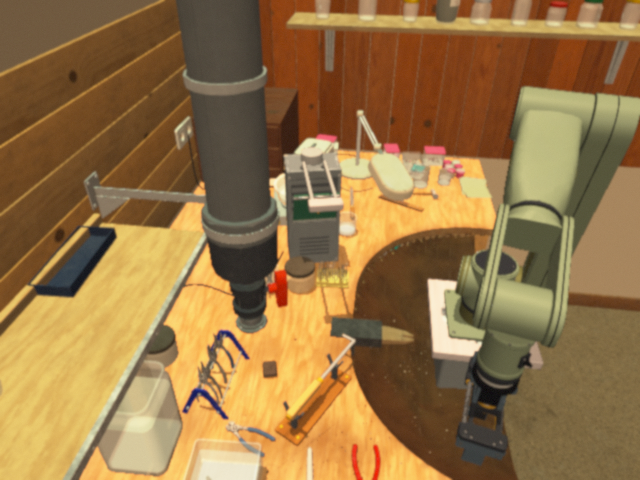

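View pics/top0.png

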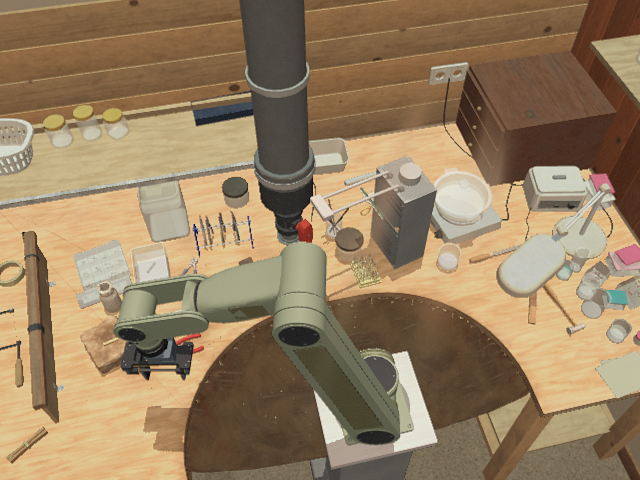

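The side view shows the pole on its rest (handle about (300,400), hook end about (352,340)), the box at (315,205) with the open flap, and the duct at (240,230). In the top view the arm hides the pole, and the box is at (403,210). Next I'll zoom in on the key regions.

Run:
```python
import cv2,numpy as np
s=cv2.imread("pics/side0.png");t=cv2.imread("pics/top0.png")
a=cv2.resize(s[130:300,260:390],None,fx=3,fy=3,interpolation=cv2.INTER_CUBIC)
b=cv2.resize(s[325:445,265:365],None,fx=4,fy=4,interpolation=cv2.INTER_CUBIC)
c=np.zeros((510,790,3),np.uint8);c[:510,:390]=a;c[:480,390:790]=b
cv2.imwrite("pics/crop1.png",c)
cv2.imwrite("pics/crop2.png",cv2.resize(t[150:300,290:450],None,fx=4,fy=4,interpolation=cv2.INTER_CUBIC)[:600,:640])
```

```text
(no output)
```

View pics/crop1.png

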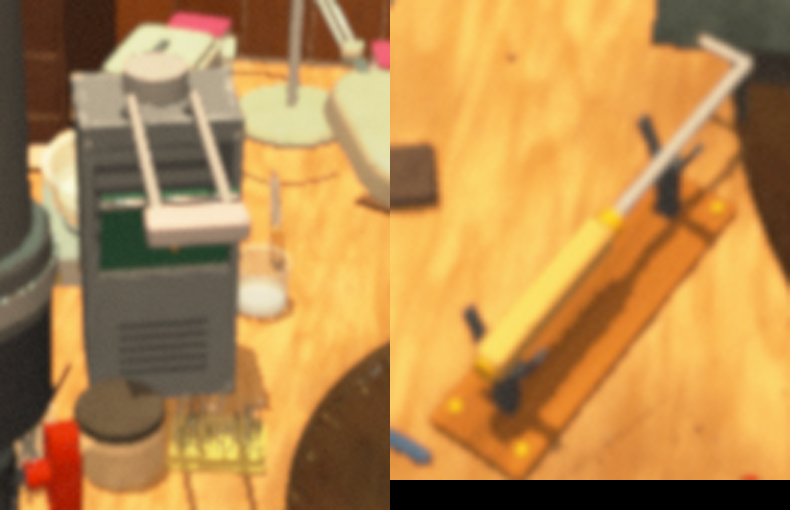

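View pics/crop2.png

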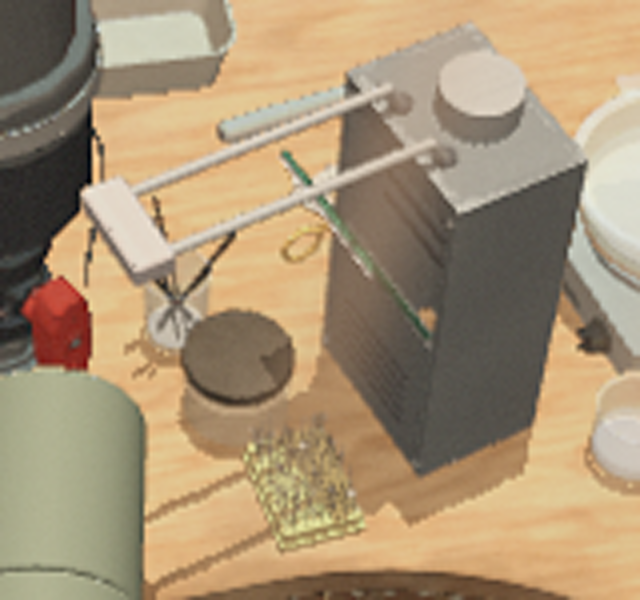

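The left crop shows the box front, with the flap behind the light bar, whose near end is at about (198,225). The right crop shows the pole: handle from (487,368) to (610,215), hook corner (748,62), prong tip (702,38). Crop 2 shows the box top corners, and the ring at (302,243) next to the flap edge (287,153)–(430,343).

```bash
cat > h.py <<'E'
import cv2,numpy as np
from scipy.spatial.transform import Rotation as Ro
def cam(n):
    c=np.load(f"cal_{n}.npz");R=cv2.Rodrigues(c["r"].astype(float))[0];return c["K"],R,c["t"].ravel()
def ray(n,p):
    K,R,t=cam(n);d=R.T@np.linalg.inv(K)@np.array([p[0],p[1],1.]);return -R.T@t,d/np.linalg.norm(d)
def onz(n,p,z):
    o,d=ray(n,p);return o+d*(z-o[2])/d[2]
def proj(n,X):
    K,R,t=cam(n);x=K@(R@np.asarray(X,float)+t);return x[:2]/x[2]
def tri(p,q):
    a,d=ray("side",p);b,e=ray("top",q);s=np.linalg.lstsq(np.c_[d,-e],b-a,rcond=None)[0]
    P,Q=a+s[0]*d,b+s[1]*e;return (P+Q)/2,np.linalg.norm(P-Q)
E
python3 - <<'E'
from h import *
np.set_printoptions(precision=1,suppress=True)
T=lambda x,y:(290+x/4,150+y/4)
S=lambda x,y:(260+x/3,130+y/3)
P=lambda x,y:(265+(x-390)/4,325+y/4)
print("box top(top cam)",*[onz("top",T(*p),360) for p in[(347,72),(470,25),(585,158),(458,208)]])
print("box bottom(top)",*[onz("top",T(*p),0) for p in[(325,342),(425,473),(530,432)]])
print("box front top(side)",*[onz("side",S(*p),360) for p in[(80,127),(242,123)]],"bot",onz("side",S(235,392),0))
print("lightbar",tri(S(198,213),T(125,222)))
for nm,p,z in[("hrear",(487,366),80),("hfront",(608,215),80),("shaft0",(620,212),70),("corner",(748,62),72),("prong",(702,38),72)]: print(nm,onz("side",P(*p),z))
print("flap edges 330?",[onz("top",T(*p),z) for p in[(287,153),(430,343)] for z in(300,330)])
print("ring",tri(S(175,245),T(302,243)), [onz("top",T(302,243),z) for z in(270,290,310)])
print("jar",onz("top",T(238,352),78),"bur",onz("top",T(305,480),50))
print("duct lever",onz("top",(305,232),170))
E
```

```text
box top(top cam) [ 617.7 -168.7  360. ] [ 646. -280.  360.] [ 488.7 -324.   360. ] [ 461.8 -212.9  360. ]
box bottom(top) [ 619.6 -172.    -0. ] [ 461.  -219.4    0. ] [ 482.6 -322.9    0. ]
box front top(side) [ 618.1 -165.5  360. ] [ 456.9 -198.1  360. ] bot [ 454.3 -214.4    0. ]
lightbar (array([473.2,  44.7, 397.6]), np.float64(0.7146187744110032))
hrear [499.5 474.   80. ]
hfront [445.2 360.   80. ]
shaft0 [439.1 348.9  70. ]
corner [369.4 215.8  72. ]
prong [402.  198.6  72. ]
flap edges 330? [array([ 595.7, -116.1,  300. ]), array([ 570.3, -108. ,  330. ]), array([ 384.9, -173. ,  300. ]), array([ 363.7, -163.8,  330. ])]
ring (array([ 517.1, -108.1,  270.4]), np.float64(13.190910491196576)) [array([ 525.4, -111.4,  270. ]), array([ 509.7, -106.1,  290. ]), array([ 494. , -100.9,  310. ])]
jar [569.6 -75.4  78. ] bur [ 445.  -103.7   50. ]
duct lever [559.9  82.3 170. ]
```

```bash
python3 -m inch --help 2>&1 | head -20
python3 - <<'E'
from h import *
np.set_printoptions(precision=1,suppress=True)
print("duct base",onz("top",(287,240),0),onz("side",(250,325),0))
# duct collar bottom (valve narrower) silhouettes
print("duct low edge z220 top", onz("top",(258,200),220),onz("top",(313,200),220),"side",onz("side",(204,262),220),onz("side",(277,262),220))
print("lever tri",tri((281,290),(304,232)))
E
```

```text
invalid input: not JSON, or not a number
duct base [667.4 131.6   0. ] [684.1 132.3   0. ]
duct low edge z220 top [689.6 215.4 220. ] [648.7  35.3 220. ] side [799.3 123.9 220. ] [600.2  95.  220. ]
lever tri (array([599.8,  80.4, 109.8]), np.float64(11.171832551688746))
```

```bash
python3 -m inch '[{"x":-3.7,"y":-0.48,"z":0.35,"gripper":1},{"x":-3.7,"y":-0.48,"z":0.35},{"x":-3.7,"y":-0.48,"z":0.35},{"x":-3.7,"y":-0.48,"z":0.35},{"x":-3.7,"y":-0.48,"z":0.35},{"x":-3.7,"y":-0.48,"z":0.35},{"x":-3.7,"y":-0.48,"z":0.35},{"x":-3.7,"y":-0.48,"z":0.35},{"x":-3.7,"y":-0.48,"z":0.35},{"x":-3.7,"y":-0.48,"z":0.35}]'; python3 -m inch '[{"yaw":1},{"yaw":1},{"yaw":1},{"yaw":1},{"yaw":1},{"yaw":1},{"yaw":1},{"yaw":1},{"yaw":1},{"yaw":1},{"yaw":1},{"yaw":1}]';python3 -m inch '[{"yaw":1},{"yaw":1},{"yaw":1},{"yaw":1},{"yaw":1},{"yaw":1},{"yaw":1},{"yaw":1},{"yaw":0.76},{}]'
python3 - <<'E'
from workcell import telemetry,cams
import cv2
f=cams.grab_frame("side");s=f["pixels"][:,:,::-1]
t=cams.grab_frame("top")["pixels"][:,:,::-1]
cv2.imwrite("pics/s1.png",s);cv2.imwrite("pics/t1.png",t)
print(telemetry.state()["qpos"])
import numpy as np
c=np.zeros((600,800,3),np.uint8)
a=cv2.resize(s[300:450,240:400],(400,375));b=cv2.resize(t[140:300,140:460],(800,400))[:225]
b=cv2.resize(t[200:350,100:260],(400,375))
c[:375,:400]=a;c[:375,400:]=b;cv2.imwrite("pics/v5.png",c[:375])
E
```

```text
[ 7.60316541e+01  1.83372643e+01  8.96795702e+01 -2.51735018e-03
  7.20429792e+01 -1.14407864e+00]invalid input
invalid input
invalid input
```

View pics/v5.png

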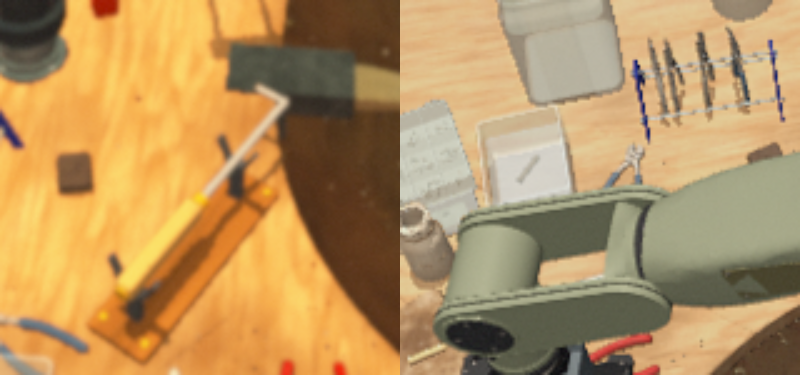

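The calls were refused and the arm didn't move; the picture shows the same scene as before. A row probably needs all five keys, so I'll try that.

```bash
python3 -m inch '[{"x":-3.7,"y":-0.48,"z":0.35,"yaw":0,"gripper":1},{"x":-3.7,"y":-0.48,"z":0.35,"yaw":0,"gripper":1}]'
```

```text
time_s: 0.37
ee_pos: [197.1, 535.2, 228.8]
ee_rot: [180.0, -0.0, 167.4]
force: [1.4, 0.0, 0.5]
gripper_width: 91.4
```

```bash
python3 -m inch '[{"x":-3.7,"y":-0.48,"z":0.35,"yaw":0,"gripper":1},{"x":-3.7,"y":-0.48,"z":0.35,"yaw":0,"gripper":1},{"x":-3.7,"y":-0.48,"z":0.35,"yaw":0,"gripper":1},{"x":-3.7,"y":-0.48,"z":0.35,"yaw":0,"gripper":1},{"x":-3.7,"y":-0.48,"z":0.35,"yaw":0,"gripper":1},{"x":-3.7,"y":-0.48,"z":0.35,"yaw":0,"gripper":1},{"x":-3.7,"y":-0.48,"z":0.35,"yaw":0,"gripper":1},{"x":-3.7,"y":-0.48,"z":0.35,"yaw":0,"gripper":1},{"x":0,"y":0,"z":0,"yaw":1,"gripper":1},{"x":0,"y":0,"z":0,"yaw":1,"gripper":1},{"x":0,"y":0,"z":0,"yaw":1,"gripper":1},{"x":0,"y":0,"z":0,"yaw":1,"gripper":1}]'
python3 -m inch '[{"x":0,"y":0,"z":0,"yaw":1,"gripper":1},{"x":0,"y":0,"z":0,"yaw":1,"gripper":1},{"x":0,"y":0,"z":0,"yaw":1,"gripper":1},{"x":0,"y":0,"z":0,"yaw":1,"gripper":1},{"x":0,"y":0,"z":0,"yaw":1,"gripper":1},{"x":0,"y":0,"z":0,"yaw":1,"gripper":1},{"x":0,"y":0,"z":0,"yaw":1,"gripper":1},{"x":0,"y":0,"z":0,"yaw":1,"gripper":1},{"x":0,"y":0,"z":0,"yaw":1,"gripper":1},{"x":0,"y":0,"z":0,"yaw":1,"gripper":1},{"x":0,"y":0,"z":0,"yaw":1,"gripper":1},{"x":0,"y":0,"z":0,"yaw":1,"gripper":1}]'
python3 -m inch '[{"x":0,"y":0,"z":0,"yaw":1,"gripper":1},{"x":0,"y":0,"z":0,"yaw":1,"gripper":1},{"x":0,"y":0,"z":0,"yaw":1,"gripper":1},{"x":0,"y":0,"z":0,"yaw":1,"gripper":1},{"x":0,"y":0,"z":0,"yaw":0.76,"gripper":1},{"x":0,"y":0,"z":0,"yaw":0,"gripper":1}]'
python3 - <<'E'
from workcell import telemetry,cams
import cv2
s=cams.grab_frame("side")["pixels"][:,:,::-1]
t=cams.grab_frame("top")["pixels"][:,:,::-1]
cv2.imwrite("pics/s2.png",s);cv2.imwrite("pics/t2.png",t)
print(telemetry.state()["qpos"])
import numpy as np
c=np.zeros((375,800,3),np.uint8)
c[:,:400]=cv2.resize(s[300:450,240:400],(400,375));c[:,400:]=cv2.resize(t[200:350,140:300],(400,375));cv2.imwrite("pics/v6.png",c)
E
```

```text
time_s: 1.37
ee_pos: [478.0, 431.3, 200.4]
ee_rot: [-180.0, -0.0, 146.9]
force: [0.5, -0.4, 0.9]
gripper_width: 91.3
time_s: 2.37
ee_pos: [477.6, 431.7, 200.6]
ee_rot: [-180.0, 0.0, 86.9]
force: [-0.4, -0.7, 0.2]
gripper_width: 91.5
time_s: 2.87
ee_pos: [477.6, 431.7, 200.6]
ee_rot: [-180.0, 0.0, 63.3]
force: [-0.1, -0.8, 0.0]
gripper_width: 91.3
[4.10823984e+01 2.57856472e+01 8.30943124e+01 3.86876755e-03
 7.11457723e+01 6.76013000e+01]
```

View pics/v6.png

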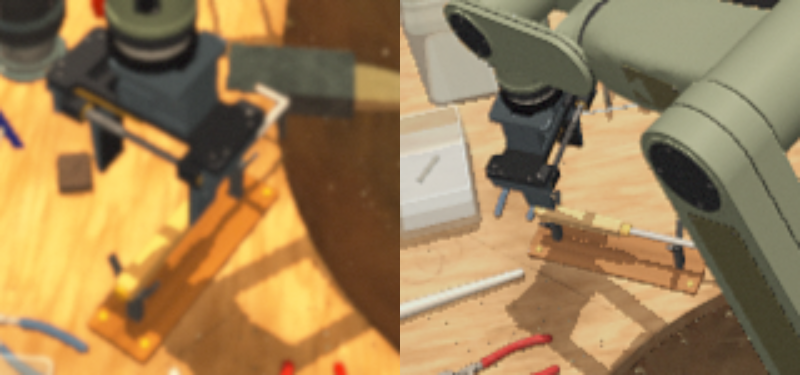

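The side crop shows the open gripper straddling the handle from above. In the top crop the handle runs from about (537,213) to (630,230) and the shaft exits to (692,244). I'll check my pole model against those.

Run:
```python
from h import *
np.set_printoptions(precision=1,suppress=True)
T=lambda x,y:(140+(x-400)/2.5,200+y/2.5)
S=lambda x,y:(240+x/2.5,300+y/2.5)
c=np.array([470,415.5]);th=np.radians(-116.6);f=np.array([np.cos(th),np.sin(th)])
print("top hfront",onz("top",T(630,229),73),"model",c+53*f)
print("top shaft far",onz("top",T(692,245),70), "top hrear",onz("top",T(537,212),74))
t=cv2.imread("pics/t2.png");s=cv2.imread("pics/side0.png")
def line(img,n,x0,x1,y0,y1,lo,hi,z):
    m=cv2.inRange(cv2.cvtColor(img,cv2.COLOR_BGR2HSV),lo,hi)[y0:y1,x0:x1]
    k,l,st,ce=cv2.connectedComponentsWithStats(m);i=1+np.argmax(st[1:,4])
    yx=np.argwhere(l==i)[:,::-1]+[x0,y0]
    P=np.array([onz(n,p,z)[:2] for p in yx]);mu=P.mean(0);d=np.linalg.svd(P-mu)[2][0];a=(P-mu)@d
    print(n,len(P),mu,np.degrees(np.arctan2(*d[::-1])),mu+d*a.min(),mu+d*a.max())
line(s,"side",280,330,365,425,(18,110,190),(32,255,255),78)
line(t,"top",185,245,270,300,(15,60,190),(32,255,255),78)
```

```text
top hfront [445.1 352.6  73. ] model [446.3 368.1]
top shaft far [404.8 277.   70. ] top hrear [497.8 468.9  74. ]
side 1524 [496.3 385.6] 81.10671669438693 [485.1 314.3] [511.6 483.2]
top 827 [491.9 368.5] -118.36545493892214 [531.5 441.6] [455.1 300.2]
```

```bash
python3 -m inch '[{"x":0,"y":0,"z":2.5,"yaw":0,"gripper":1},{"x":0,"y":0,"z":2.5,"yaw":0,"gripper":1},{"x":0,"y":0,"z":2.5,"yaw":0,"gripper":1},{"x":0,"y":0,"z":2.5,"yaw":0,"gripper":1},{"x":0,"y":0,"z":1.5,"yaw":0,"gripper":1},{"x":0,"y":0,"z":1.0,"yaw":0,"gripper":1},{"x":0,"y":0,"z":0,"yaw":0,"gripper":1}]' && python3 -m inch '[{"x":0,"y":0,"z":0,"yaw":0,"gripper":-1},{"x":0,"y":0,"z":0,"yaw":0,"gripper":-1},{"x":0,"y":0,"z":0,"yaw":0,"gripper":-1},{"x":0,"y":0,"z":0,"yaw":0,"gripper":-1},{"x":0,"y":0,"z":0,"yaw":0,"gripper":-1},{"x":0,"y":0,"z":0,"yaw":0,"gripper":-1},{"x":0,"y":0,"z":0,"yaw":0,"gripper":-1},{"x":0,"y":0,"z":0,"yaw":0,"gripper":-1},{"x":0,"y":0,"z":0,"yaw":0,"gripper":-1},{"x":0,"y":0,"z":0,"yaw":0,"gripper":-1}]' 45
```

```text
time_s: 3.55
ee_pos: [476.7, 430.9, 73.5]
ee_rot: [-179.9, 0.2, 63.4]
force: [0.3, 0.5, -0.8]
gripper_width: 91.1
time_s: 4.38
ee_pos: [477.9, 431.8, 76.0]
ee_rot: [180.0, -0.0, 63.4]
force: [0.5, 0.3, 0.2]
gripper_width: 27.4
```

```bash
python3 -m inch '[{"x":0,"y":0,"z":0,"yaw":0,"gripper":-1},{"x":0,"y":0,"z":0,"yaw":0,"gripper":-1},{"x":0,"y":0,"z":0,"yaw":0,"gripper":-1},{"x":0,"y":0,"z":0,"yaw":0,"gripper":-1}]' 45 && python3 -m inch '[{"x":0,"y":0,"z":-1,"yaw":0,"gripper":-1},{"x":0,"y":0,"z":-1.5,"yaw":0,"gripper":-1},{"x":0,"y":0,"z":-2,"yaw":0,"gripper":-1},{"x":0,"y":0,"z":-3,"yaw":0,"gripper":-1},{"x":0,"y":0,"z":-3,"yaw":0,"gripper":-1},{"x":0,"y":0,"z":-3,"yaw":0,"gripper":-1},{"x":0,"y":0,"z":-3,"yaw":0,"gripper":-1},{"x":0,"y":0,"z":-3,"yaw":0,"gripper":-1}]'
```

```text
time_s: 4.72
ee_pos: [479.7, 431.2, 76.5]
ee_rot: [179.8, -0.1, 63.4]
force: [4.0, -3.5, 0.7]
gripper_width: 19.9
time_s: 5.38
ee_pos: [477.1, 431.6, 272.7]
ee_rot: [-180.0, 0.0, 63.4]
force: [0.2, -0.2, -2.5]
gripper_width: 20.1
```

```bash
python3 -m inch '[{"x":-2.26,"y":-0.46,"z":-0.13,"yaw":0,"gripper":-1},{"x":-2.26,"y":-0.46,"z":-0.13,"yaw":0,"gripper":-1},{"x":-2.26,"y":-0.46,"z":-0.13,"yaw":0,"gripper":-1},{"x":-2.26,"y":-0.46,"z":-0.13,"yaw":0,"gripper":-1},{"x":-2.26,"y":-0.46,"z":-0.13,"yaw":0,"gripper":-1},{"x":-2.26,"y":-0.46,"z":-0.13,"yaw":0,"gripper":-1},{"x":-2.26,"y":-0.46,"z":-0.13,"yaw":0,"gripper":-1},{"x":-2.26,"y":-0.46,"z":-0.13,"yaw":0,"gripper":-1},{"x":-2.26,"y":-0.46,"z":-0.13,"yaw":0,"gripper":-1},{"x":-2.26,"y":-0.46,"z":-0.13,"yaw":0,"gripper":-1}]' && python3 -m inch '[{"x":0,"y":0,"z":0,"yaw":-1,"gripper":-1},{"x":0,"y":0,"z":0,"yaw":-1,"gripper":-1},{"x":0,"y":0,"z":0,"yaw":-1,"gripper":-1},{"x":0,"y":0,"z":0,"yaw":-1,"gripper":-1},{"x":0,"y":0,"z":0,"yaw":-1,"gripper":-1},{"x":0,"y":0,"z":0,"yaw":-1,"gripper":-1},{"x":0,"y":0,"z":0,"yaw":-1,"gripper":-1},{"x":0,"y":0,"z":0,"yaw":-1,"gripper":-1},{"x":0,"y":0,"z":0,"yaw":-1,"gripper":-1},{"x":0,"y":0,"z":0,"yaw":-1,"gripper":-1},{"x":0,"y":0,"z":0,"yaw":-1,"gripper":-1},{"x":0,"y":0,"z":0,"yaw":-1,"gripper":-1}]'
python3 -m inch '[{"x":0,"y":0,"z":0,"yaw":-0.32,"gripper":-1}]'; python3 -c "from workcell import telemetry as t;print(t.state()['qpos'])"
```

```text
time_s: 6.22
ee_pos: [334.0, 249.5, 284.2]
ee_rot: [-180.0, -0.0, 63.4]
force: [0.3, 0.1, -0.5]
gripper_width: 19.3
time_s: 7.22
ee_pos: [334.8, 250.3, 284.2]
ee_rot: [-180.0, -0.0, 123.6]
force: [0.1, 0.4, -1.7]
gripper_width: 19.5
time_s: 7.3
ee_pos: [334.7, 250.3, 284.1]
ee_rot: [-180.0, -0.0, 125.2]
force: [-0.0, 0.3, -2.3]
gripper_width: 19.8
[ 3.51797728e+01  2.15067673e+00  1.03083161e+02  4.25189887e-02
  7.47877681e+01 -1.17026263e-02]
```

```bash
python3 -m inch '[{"x":-1.47,"y":-1.19,"z":-0.01,"yaw":0,"gripper":-1},{"x":-1.47,"y":-1.19,"z":-0.01,"yaw":0,"gripper":-1},{"x":-1.47,"y":-1.19,"z":-0.01,"yaw":0,"gripper":-1},{"x":-1.47,"y":-1.19,"z":-0.01,"yaw":0,"gripper":-1},{"x":-1.47,"y":-1.19,"z":-0.01,"yaw":0,"gripper":-1},{"x":-1.47,"y":-1.19,"z":-0.01,"yaw":0,"gripper":-1},{"x":-1.47,"y":-1.19,"z":-0.01,"yaw":0,"gripper":-1},{"x":-1.47,"y":-1.19,"z":-0.01,"yaw":0,"gripper":-1},{"x":-1.47,"y":-1.19,"z":-0.01,"yaw":0,"gripper":-1},{"x":-1.47,"y":-1.19,"z":-0.01,"yaw":0,"gripper":-1},{"x":0,"y":0,"z":0,"yaw":0,"gripper":-1},{"x":0,"y":0,"z":0,"yaw":0,"gripper":-1}]'
python3 - <<'E'
from workcell import telemetry,cams
import cv2,numpy as np
s=cams.grab_frame("side")["pixels"][:,:,::-1]
t=cams.grab_frame("top")["pixels"][:,:,::-1]
cv2.imwrite("pics/s3.png",s);cv2.imwrite("pics/t3.png",t)
q=telemetry.state();print(q["qpos"],q["ee_pos"],q["ee_rot"])
c=np.zeros((500,800,3),np.uint8)
c[:,:400]=cv2.resize(s[160:285,270:370],(400,500),interpolation=cv2.INTER_CUBIC);c[:,400:]=cv2.resize(t[160:285,310:410],(400,500),interpolation=cv2.INTER_CUBIC);cv2.imwrite("pics/v7.png",c)
E
```

```text
time_s: 8.3
ee_pos: [321.7, 61.5, 285.2]
ee_rot: [180.0, -0.0, 124.9]
force: [0.3, -0.5, -0.6]
gripper_width: 19.9
[ 8.87642132e+00 -6.75447621e+00  1.11317981e+02  5.57602994e-02
  7.54190308e+01 -2.61180440e+01] [322.0106155   62.22816581 285.08445428] [ 1.79960566e+02 -4.07725035e-02  1.24980450e+02]
```

View pics/v7.png

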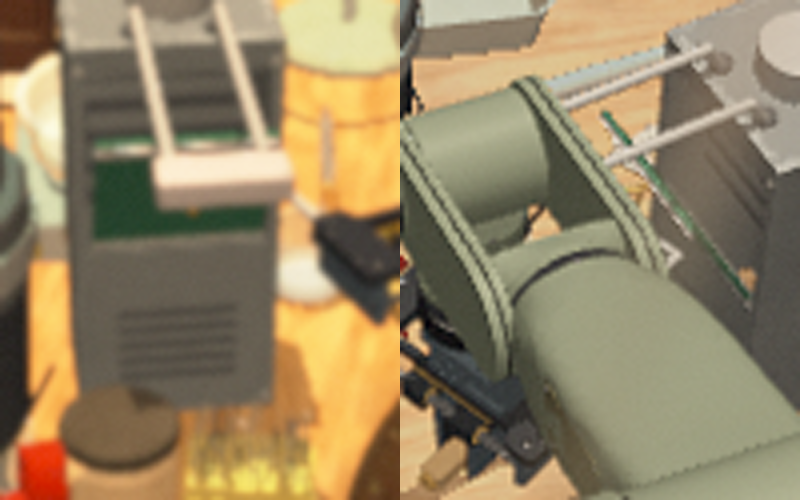

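The side crop shows the bar at (155–290,155–200), with the prong hidden behind it. The top crop shows the ring partly at about (640,190) and the prong from about (662,243) to (680,258). Next I'll check the model projections against these.

Run:
```python
from h import *
np.set_printoptions(precision=1,suppress=True)
V=lambda p:np.r_[400+(p[0]-310)*4,(p[1]-160)*4]
W=lambda p:(np.array(p)-[270,160])*4
f=np.array([.574,-.819,0]);p=np.array([.819,.574,0]);t=np.array([322,62.2,279])
for k,w in [(238.5,36),(238.5,0),(200,0),(120,0)]: X=t+k*f+w*p; print(k,w,X,"top",V(proj("top",X)),"side",W(proj("side",X)))
R=np.array([517,-109,279.5]);b=np.array([.966,.259,0]);a=np.array([-.259,.966,0])
print("ring",V(proj("top",R)),W(proj("side",R)))
m=np.array([539.5,-192,0])
for A,B,Z in [(258,-45,396),(258,45,396),(222,-45,396),(258,-45,374),(258,45,374),(0,-85,360),(0,85,360),(0,-85,0),(69,70,313),(69,-70,313),(0,70,180),(0,-70,180)]:
    X=m+A*a+B*b+[0,0,Z];print(A,B,Z,X,"side",W(proj("side",X)),"top",V(proj("top",X)))
s=cv2.imread("pics/s3.png")
t=cv2.imread("pics/t3.png")
cv2.imwrite("pics/v8.png",np.hstack([cv2.resize(t[195:235,355:395],(400,400),interpolation=cv2.INTER_CUBIC),cv2.resize(s[175:225,300:350],(400,400),interpolation=cv2.INTER_CUBIC)]))
```

```text
238.5 36 [ 488.4 -112.5  279. ] top [636.  230.8] side [226.3 190.2]
238.5 0 [ 458.9 -133.1  279. ] top [671.4 254.8] side [268.2 178.9]
200 0 [ 436.8 -101.6  279. ] top [639.9 283.6] side [293.3 203.2]
120 0 [390.9 -36.1 279. ] top [572.8 345.2] side [348.8 256.7]
ring [622.4 203.8] [188.1 189.1]
258 -45 396 [429.2  45.6 396. ] side [290.8 171.6] top [456.8 229.2]
258 45 396 [516.1  68.9 396. ] side [152.8 180. ] top [401.1 146.5]
222 -45 396 [438.5  10.8 396. ] side [281.7 143.4] top [500.2 211.4]
258 -45 374 [429.2  45.6 374. ] side [289.6 200.3] top [456.9 247.9]
258 45 374 [516.1  68.9 374. ] side [152.9 208.9] top [401.7 165.5]
0 -85 360 [ 457.4 -214.   360. ] side [284.1  34.4] top [781.1 172.1]
0 85 360 [ 621.6 -170.   360. ] side [63.2 46.3] top [667.3  28.2]
0 -85 0 [ 457.4 -214.     0. ] side [269.8 402.6] top [740.3 437.5]
69 70 313 [ 589.2 -107.2  313. ] side [ 92.  144.7] top [599.1 109.9]
69 -70 313 [ 454.  -143.5  313. ] side [277.4 133.7] top [688.9 230.1]
0 70 180 [ 607.1 -173.9  180. ] side [ 88.6 242.8] top [662.9 185.4]
0 -70 180 [ 471.9 -210.1  180. ] side [258.5 231.9] top [749.6 301.1]
```

View pics/v8.png

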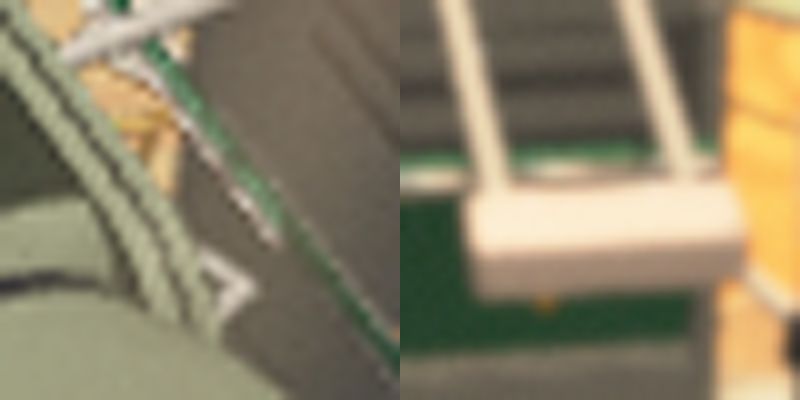

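The model matches both views within about 1 px: hook corner (380,224) in the top view, ring bottom (318,212) in the side view. Now inserting the prong.

```bash
python3 -m inch '[{"x":-0.66,"y":0,"z":0,"yaw":0,"gripper":-1},{"x":-0.66,"y":0,"z":0,"yaw":0,"gripper":-1},{"x":0,"y":0.8,"z":0,"yaw":0,"gripper":-1},{"x":0,"y":0.8,"z":0,"yaw":0,"gripper":-1},{"x":0,"y":0.6,"z":0,"yaw":0,"gripper":-1},{"x":0,"y":0.3,"z":0,"yaw":0,"gripper":-1},{"x":0,"y":0,"z":0,"yaw":0,"gripper":-1}]'; python3 -m inch '[{"x":0,"y":0.6,"z":0,"yaw":0,"gripper":-1},{"x":0,"y":0.6,"z":0,"yaw":0,"gripper":-1},{"x":0,"y":0.6,"z":0,"yaw":0,"gripper":-1},{"x":0,"y":0,"z":0,"yaw":0,"gripper":-1},{"x":0,"y":0,"z":0,"yaw":0,"gripper":-1}]'
python3 - <<'E'
from workcell import telemetry,cams
import cv2,numpy as np
s=cams.grab_frame("side")["pixels"][:,:,::-1]
t=cams.grab_frame("top")["pixels"][:,:,::-1]
cv2.imwrite("pics/s4.png",s);cv2.imwrite("pics/t4.png",t)
q=telemetry.state();print(q["qpos"],q["ee_pos"],q["ee_rot"])
cv2.imwrite("pics/v9.png",np.hstack([cv2.resize(t[180:240,340:400],(400,400),interpolation=cv2.INTER_CUBIC),cv2.resize(s[175:225,300:350],(400,400),interpolation=cv2.INTER_CUBIC)]))
E
```

```text
time_s: 8.98
ee_pos: [350.9, 65.8, 284.7]
ee_rot: [-180.0, -0.0, 125.0]
force: [0.7, 0.8, -1.4]
gripper_width: 19.9
time_s: 9.4
ee_pos: [365.1, 75.7, 284.8]
ee_rot: [-180.0, -0.0, 125.0]
force: [-0.2, -0.2, -0.9]
gripper_width: 20.0
[ 9.91869387e+00 -2.28422932e+00  1.07405183e+02  7.95487910e-04
  7.49007264e+01 -2.50630028e+01] [364.7367578   75.45815382 284.8626668 ] [-1.79980687e+02 -9.87942780e-03  1.24981488e+02]
```

View pics/v9.png

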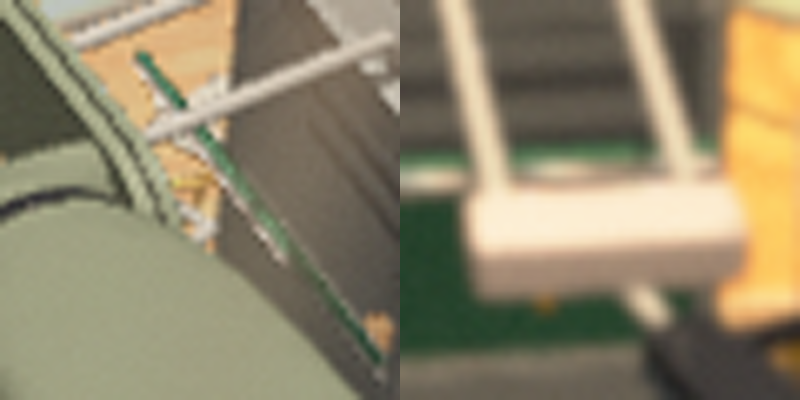

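No contact force, the flap hasn't moved, and the hook corner (371,214) sits just past the ring (368,208), so the prong is through. Now I'll work out the closing path.

```bash
cat > plan.py <<'E'
from h import *
np.set_printoptions(precision=2,suppress=True)
from workcell import telemetry
m=np.array([538.7,-192.2]);A=np.array([-.259,.966]);B=np.array([.966,.259])
def tcp(a,b,psi):  # prong (a,b) box frame -> tcp xy, tool yaw
    h=np.radians(-75+psi);f=np.array([np.cos(h),np.sin(h)]);p=np.array([-f[1],f[0]])
    return m+a*A+b*B-238.5*f-18*p, 105+psi
def rows(pts,cur=None):
    st=telemetry.state();c=st["ee_pos"].copy() if cur is None else np.array(cur[:3],float);y=st["ee_rot"][2] if cur is None else cur[3]
    for (a,b,z,psi) in pts:
        xy,yw=tcp(a,b,psi);d=np.r_[xy,z+6]-c
        r=np.radians(y);print(f"a{a:.0f} psi{psi:.0f} x{(d[0]*np.cos(r)+d[1]*np.sin(r))/10:.2f} y{(d[0]*np.sin(r)-d[1]*np.cos(r))/10:.2f} z{-d[2]/10:.2f} yaw{-(yw-y)/5:.2f} | tcp",xy,"r",np.hypot(*xy),"barclear",238.5-38-(258-a)*np.cos(np.radians(psi))-45*np.sin(np.radians(psi)))
        c=np.r_[xy,z+6];y=yw
E
python3 - <<'E'
from plan import *
ths=[.44,.40,.36,.32,.28,.24,.20,.16,.12,.08,.04,0]
P=[]
for i,t in enumerate(ths):
    a=30*np.cos(t)+128*np.sin(t);z=180+128*np.cos(t)-30*np.sin(t)
    P.append((a-9,0,z,20+ (i+1)*2.4))
rows(P)
E
```

```text
a73 psi22 x-1.32 y-1.41 z-0.42 yaw-0.48 | tcp [360.72  56.53] r 365.1239715642699 barclear 11.999061240947071
a68 psi25 x-0.48 y-1.16 z-0.32 yaw-0.48 | tcp [354.47  45.66] r 357.3981367075551 barclear 9.580288035016736
a64 psi27 x-0.49 y-1.18 z-0.30 yaw-0.48 | tcp [348.54  34.38] r 350.23188473175014 barclear 7.533244657624923
a60 psi30 x-0.49 y-1.20 z-0.28 yaw-0.48 | tcp [342.95  22.69] r 343.6967330833587 barclear 5.887927082993716
a55 psi32 x-0.49 y-1.22 z-0.27 yaw-0.48 | tcp [337.7   10.62] r 337.8649914272384 barclear 4.673877326786386
a51 psi34 x-0.49 y-1.24 z-0.25 yaw-0.48 | tcp [332.8   -1.81] r 332.8081678914168 barclear 3.919953680872034
a46 psi37 x-0.49 y-1.26 z-0.23 yaw-0.48 | tcp [328.27 -14.58] r 328.59507107399395 barclear 3.6541016568259366
a41 psi39 x-0.48 y-1.29 z-0.21 yaw-0.48 | tcp [324.11 -27.67] r 325.28967575120424 barclear 3.903127235816811
a36 psi42 x-0.48 y-1.31 z-0.19 yaw-0.48 | tcp [320.33 -41.06] r 322.9488682184272 barclear 4.692474013762652
a31 psi44 x-0.47 y-1.33 z-0.17 yaw-0.48 | tcp [316.93 -54.72] r 321.620231200554 barclear 6.046005811094211
a26 psi46 x-0.46 y-1.35 z-0.15 yaw-0.48 | tcp [313.93 -68.63] r 321.3400571483445 barclear 7.98579628627364
a21 psi49 x-0.45 y-1.37 z-0.13 yaw-0.48 | tcp [311.32 -82.77] r 322.13178182969955 barclear 10.531927051565113
```

Run:
```python
from plan import *
rows([(82,0,279.5,20+3*i) for i in range(1,7)])
print()
ths=[.44,.40,.36,.32,.28,.24,.20,.16,.12,.08,.04,0]
P=[]
for i,t in enumerate(ths):
    a=30*np.cos(t)+128*np.sin(t);z=180+128*np.cos(t)-30*np.sin(t)
    P.append((a-9,0,z,38+ (i+1)))
x,y=tcp(82,0,38);rows(P,[*x,285.5,y])
```

```text
a82 psi23 x-0.47 y-1.34 z-0.06 yaw-0.60 | tcp [356.44  63.87] r 362.11979862434225 barclear 20.908245010353184
a82 psi26 x-0.13 y-1.25 z-0.00 yaw-0.60 | tcp [347.41  55.2 ] r 351.76540009623335 barclear 22.585546245838113
a82 psi29 x-0.13 y-1.25 z-0.00 yaw-0.60 | tcp [338.84  46.07] r 341.95556074124323 barclear 24.750498632381184
a82 psi32 x-0.13 y-1.25 z-0.00 yaw-0.60 | tcp [330.76  36.5 ] r 332.76647643177864 barclear 27.397168185974824
a82 psi35 x-0.13 y-1.25 z-0.00 yaw-0.60 | tcp [323.19  26.53] r 324.27713091077845 barclear 30.518300569340365
a82 psi38 x-0.13 y-1.25 z-0.00 yaw-0.60 | tcp [316.15  16.17] r 316.5679760511019 barclear 34.105340975562314

a73 psi39 x-0.77 y-0.99 z-0.35 yaw-0.20 | tcp [316.35   3.62] r 316.37032069480426 barclear 28.146527022483802
a68 psi40 x-0.36 y-0.68 z-0.32 yaw-0.20 | tcp [315.27  -4.  ] r 315.29756433827976 barclear 26.391805856515848
a64 psi41 x-0.37 y-0.69 z-0.30 yaw-0.20 | tcp [314.29 -11.77] r 314.5098242026317 barclear 24.690481299788807
a60 psi42 x-0.37 y-0.71 z-0.28 yaw-0.20 | tcp [313.4  -19.69] r 314.01837493371096 barclear 23.0544054
[... 192 characters left out ...]
9359148144 barclear 20.024895444428218
a46 psi45 x-0.38 y-0.74 z-0.23 yaw-0.20 | tcp [311.28 -44.27] r 314.4140810469331 barclear 18.654531136401804
a41 psi46 x-0.38 y-0.76 z-0.21 yaw-0.20 | tcp [310.76 -52.7 ] r 315.19223268809736 barclear 17.39547585174075
a36 psi47 x-0.38 y-0.77 z-0.19 yaw-0.20 | tcp [310.31 -61.24] r 316.30060506202113 barclear 16.258708854161547
a31 psi48 x-0.37 y-0.78 z-0.17 yaw-0.20 | tcp [309.96 -69.89] r 317.74067457791944 barclear 15.254917917406203
a26 psi49 x-0.37 y-0.79 z-0.15 yaw-0.20 | tcp [309.69 -78.62] r 319.5120112235343 barclear 14.394462262633091
a21 psi50 x-0.37 y-0.80 z-0.13 yaw-0.20 | tcp [309.5  -87.43] r 321.6122861046917 barclear 13.687336563936157
```

```bash
python3 -m inch '[{"x":-0.4,"y":-1.3,"z":0,"yaw":-0.6,"gripper":-1},{"x":-0.13,"y":-1.25,"z":0,"yaw":-0.6,"gripper":-1},{"x":-0.13,"y":-1.25,"z":0,"yaw":-0.6,"gripper":-1},{"x":-0.13,"y":-1.25,"z":0,"yaw":-0.6,"gripper":-1},{"x":-0.13,"y":-1.25,"z":0,"yaw":-0.6,"gripper":-1},{"x":-0.13,"y":-1.25,"z":0,"yaw":-0.6,"gripper":-1},{"x":0,"y":0,"z":0,"yaw":0,"gripper":-1}]' && python3 -m inch '[{"x":-0.39,"y":-0.5,"z":-0.18,"yaw":-0.1,"gripper":-1},{"x":-0.38,"y":-0.5,"z":-0.17,"yaw":-0.1,"gripper":-1},{"x":-0.36,"y":-0.68,"z":-0.32,"yaw":-0.2,"gripper":-1},{"x":-0.37,"y":-0.69,"z":-0.30,"yaw":-0.2,"gripper":-1}]'
python3 - <<'E'
from plan import *
rows([(64,0,290,41)])
E
```

```text
time_s: 10.08
ee_pos: [314.7, 15.7, 285.0]
ee_rot: [-179.9, 0.0, 142.9]
force: [-0.0, 0.8, -1.5]
gripper_width: 20.0
time_s: 10.42
ee_pos: [313.1, -10.8, 294.5]
ee_rot: [-180.0, -0.2, 145.9]
force: [-4.0, 1.3, -1.3]
gripper_width: 19.9
a64 psi41 x-0.17 y-0.02 z-0.15 yaw-0.02 | tcp [314.33 -11.93] r 314.55942141357093 barclear 24.563685132209393
```

```bash
python3 -m inch '[{"x":-0.37,"y":-0.71,"z":-0.28,"yaw":-0.2,"gripper":-1},{"x":-0.37,"y":-0.72,"z":-0.27,"yaw":-0.2,"gripper":-1},{"x":-0.37,"y":-0.73,"z":-0.25,"yaw":-0.2,"gripper":-1},{"x":-0.38,"y":-0.74,"z":-0.23,"yaw":-0.2,"gripper":-1},{"x":0,"y":0,"z":0,"yaw":0,"gripper":-1}]'
python3 - <<'E'
from plan import *
from workcell import cams
rows([(46,0,299,45)]) 
s=cams.grab_frame("side")["pixels"][:,:,::-1]
t=cams.grab_frame("top")["pixels"][:,:,::-1]
cv2.imwrite("pics/s5.png",s);cv2.imwrite("pics/t5.png",t)
cv2.imwrite("pics/v10.png",np.hstack([cv2.resize(t[170:250,330:410],(400,400),interpolation=cv2.INTER_CUBIC),cv2.resize(s[160:240,290:370],(400,400),interpolation=cv2.INTER_CUBIC)]))
E
```

```text
time_s: 10.83
ee_pos: [311.1, -44.1, 305.1]
ee_rot: [-180.0, -0.0, 149.8]
force: [-1.3, 0.6, -1.0]
gripper_width: 19.6
a46 psi45 x-0.01 y0.01 z0.01 yaw-0.03 | tcp [311.24 -44.1 ] r 314.34806386356524 barclear 18.77355723505727
```

View pics/v10.png

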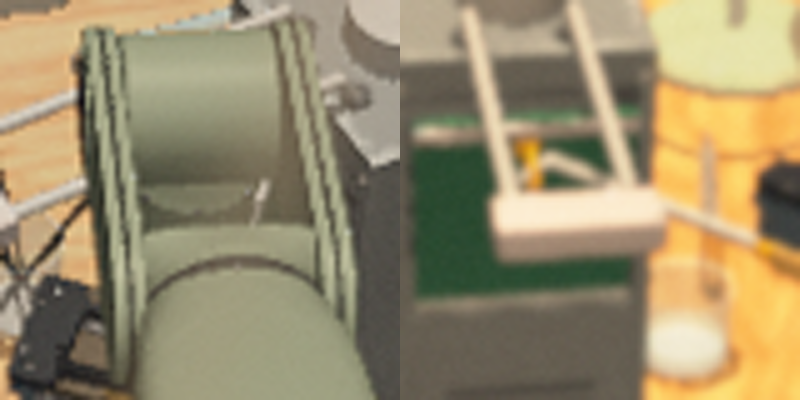

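The side crop shows the flap partly closed, with the prong running through the ring at (530,160). I'll keep closing.

```bash
python3 -m inch '[{"x":-0.38,"y":-0.76,"z":-0.21,"yaw":-0.2,"gripper":-1},{"x":-0.38,"y":-0.77,"z":-0.19,"yaw":-0.2,"gripper":-1},{"x":-0.37,"y":-0.78,"z":-0.17,"yaw":-0.2,"gripper":-1},{"x":-0.37,"y":-0.79,"z":-0.15,"yaw":-0.2,"gripper":-1},{"x":0,"y":0,"z":0,"yaw":0,"gripper":-1}]';python3 -m inch '[{"x":-0.19,"y":-0.4,"z":-0.06,"yaw":-0.1,"gripper":-1},{"x":-0.18,"y":-0.4,"z":-0.06,"yaw":-0.1,"gripper":-1},{"x":0,"y":0,"z":0,"yaw":0,"gripper":-1},{"x":0,"y":0,"z":0,"yaw":0,"gripper":-1}]'
python3 - <<'E'
from plan import *
from workcell import cams
rows([(21,0,308,50)]) 
s=cams.grab_frame("side")["pixels"][:,:,::-1]
cv2.imwrite("pics/s6.png",s)
a=cv2.imread("pics/side0.png")
cv2.imwrite("pics/v11.png",np.hstack([cv2.resize(s[160:240,290:370],(500,500),interpolation=cv2.INTER_CUBIC)]))
E
```

```text
time_s: 11.35
ee_pos: [308.9, -77.8, 311.8]
ee_rot: [180.0, -0.2, 153.9]
force: [-3.4, 1.1, -0.0]
gripper_width: 19.8
time_s: 11.68
ee_pos: [306.8, -84.5, 312.4]
ee_rot: [179.9, -0.5, 155.0]
force: [-9.7, 6.2, 1.1]
gripper_width: 19.4
a21 psi50 x-0.37 y-0.15 z-0.16 yaw0.00 | tcp [309.5  -87.43] r 321.6122861046917 barclear 13.687336563936157
```

View pics/v11.png

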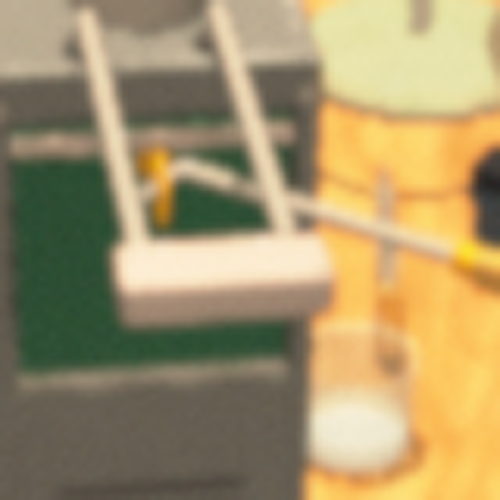

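The crop shows the flap apparently flush, ring at (158,185) and prong through it. The force has risen to about 11 N, so it looks to be at the stop. I'll check the flap's top edge numerically.

Run:
```python
from plan import *
U=lambda p:(np.array(p)-[290,160])*6.25
for t in (0,.05,.1,.15):
    for b in(-50,50):
        a=150*np.sin(t);z=180+150*np.cos(t);X=np.r_[m+a*A+b*B,z];print(t,b,"edge",U(proj("side",X)),end=" ")
    a=30*np.cos(t)+128*np.sin(t);z=180+128*np.cos(t)-30*np.sin(t);print("ring",U(proj("side",np.r_[m+a*A,z])))
s=cv2.imread("pics/s6.png")
for b in(-10,50):
    x=int(proj("side",np.r_[m+b*B,330])[0]);print(x,[(y,*s[y,x]) for y in range(176,190)])
print(telemetry.state()["force"])
```

```text
0 -50 edge [248.86 111.61] 0 50 edge [ 48.21 122.79] ring [156.11 186.08]
0.05 -50 edge [251.07 119.18] 0.05 50 edge [ 49.63 130.45] ring [157.68 195.49]
0.1 -50 edge [253.28 127.46] 0.1 50 edge [ 51.08 138.83] ring [159.23 205.42]
0.15 -50 edge [255.47 136.44] 0.15 50 edge [ 52.54 147.92] ring [160.76 215.84]
317 [(176, np.uint8(78), np.uint8(91), np.uint8(97)), (177, np.uint8(73), np.uint8(86), np.uint8(91)), (178, np.uint8(67), np.uint8(84), np.uint8(80)), (179, np.uint8(74), np.uint8(95), np.uint8(90)), (180, np.uint8(95), np.uint8(119), np.uint8(126)), (181, np.uint8(115), np.uint8(140), np.uint8(161)), (182, np.uint8(117), np.uint8(139), np.uint8(165)), (183, np.uint8(96), np.uint8(125), np.uint8(150)), (184, np.uint8(76), np.uint8(120), np.uint8(147)), (185, np.uint8(89), np.uint8(140), np.uint8(173)), (186, np.uint8(126), np.uint8(176), np.uint8(215)), (187, np.uint8(138), np.uint8(190), np.uint8(227)), (188, np.uint8(115), np.uint8(171), np.uint8(213)), (189, np.uint8(75), np.uint8(138), np.uint8(180))]
297 [(176, np.uint8(79), np.uint8(92), np.uint8(99)), (177, np.uint8(78), np.uint8(90), np.uint8(98)), (178, np.uint8(77), np.uint8(89), np.uint8(95)), (179, np.uint8(69), np.uint8(84), np.uint8(84)), (180, np.uint8(72), np.uint8(93), np.uint8(89)), (181, np.uint8(99), np.uint8(122), np.uint8(132)), (182, np.uint8(121), np.uint8(146), np.uint8(169)), (183, np.uint8(117), np.uint8(140), np.uint8(165)), (184, np.uint8(98), np.uint8(118), np.uint8(136)), (185, np.uint8(70), np.uint8(93), np.uint8(90)), (186, np.uint8(54), np.uint8(78), np.uint8(54)), (187, np.uint8(51), np.uint8(76), np.uint8(46)), (188, np.uint8(48), np.uint8(76), np.uint8(45)), (189, np.uint8(50), np.uint8(77), np.uint8(45))]
[-9.47  5.78  1.14]
```

The top edge (row 179.5) and the ring position both match θ≈0, so the flap is shut against its stop. Next, the unhooking path.

Run:
```python
from plan import *
z=306.5
rows([(24,-1,z,50),(24,-4,z,49),(23,-8,z,47),(22.5,-12,z,46),(22.5,-16,z,45),(23,-20,z,45),(25,-27,z,45),(35,-33,z,45),(50,-36,z,45),(70,-38,z,45),(95,-40,z,45)],[309.5,-87.4,312.5,155])
```

```text
a24 psi50 x0.27 y0.16 z-0.00 yaw0.00 | tcp [307.76 -84.79] r 319.22418139989963 barclear 15.615699392995765
a24 psi49 x0.26 y0.22 z-0.00 yaw0.20 | tcp [306.37 -81.68] r 317.0680111279214 barclear 13.020256106196548
a23 psi47 x0.28 y0.50 z-0.00 yaw0.40 | tcp [305.98 -75.98] r 315.27346075647137 barclear 7.319468812450204
a22 psi46 x0.29 y0.11 z-0.00 yaw0.20 | tcp [303.96 -73.69] r 312.76191019549884 barclear 4.537662741666857
a22 psi45 x0.32 y0.14 z-0.00 yaw0.20 | tcp [301.87 -70.95] r 310.094664935805 barclear 2.156547877173413
a23 psi45 x0.32 y-0.25 z-0.00 yaw0.00 | tcp [297.88 -71.5 ] r 306.33705576340896 barclear 2.5101012677666894
a25 psi45 x0.64 y-0.35 z-0.00 yaw0.00 | tcp [290.6  -71.38] r 299.2345459370121 barclear 3.9243148301397675
a35 psi45 x1.13 y0.28 z-0.00 yaw0.00 | tcp [282.21 -63.28] r 289.21658735822194 barclear 10.995382642005243
a50 psi45 x1.27 y0.85 z-0.00 yaw0.00 | tcp [275.43 -49.56] r 279.8507407669604 barclear 21.601984359803456
a70 psi45 x1.56 y1.27 z-0.00 yaw0.00 | tcp [268.31 -30.76] r 270.0724225112853 barclear 35.744119983534404
a95 psi45 x1.91 y1.63 z-0.00 yaw0.00 | tcp [259.91  -7.13] r 260.0056784004928 barclear 53.42178951319811
```

```bash
python3 -m inch '[{"x":0.27,"y":0.16,"z":0,"yaw":0,"gripper":-1},{"x":0,"y":0,"z":0,"yaw":0,"gripper":-1},{"x":0.26,"y":0.22,"z":0,"yaw":0.2,"gripper":-1},{"x":0.28,"y":0.5,"z":0,"yaw":0.4,"gripper":-1},{"x":0,"y":0,"z":0,"yaw":0,"gripper":-1}]'; python3 -m inch '[{"x":0.29,"y":0.11,"z":0,"yaw":0.2,"gripper":-1},{"x":0.32,"y":0.14,"z":0,"yaw":0.2,"gripper":-1},{"x":0,"y":0,"z":0,"yaw":0,"gripper":-1}]';python3 -m inch '[{"x":0.32,"y":-0.25,"z":0,"yaw":0,"gripper":-1},{"x":0.64,"y":-0.35,"z":0,"yaw":0,"gripper":-1},{"x":0,"y":0,"z":0,"yaw":0,"gripper":-1}]'
python3 - <<'E'
from plan import *
from workcell import cams
z=306.5
cv2.imwrite("pics/s7.png",cams.grab_frame("side")["pixels"][:,:,::-1])
s=cv2.imread("pics/s7.png");print([tuple(map(int,s[y,297])) for y in range(178,188)])
cv2.imwrite("pics/v12.png",cv2.resize(s[160:240,290:370],(500,500),interpolation=cv2.INTER_CUBIC))
rows([(25,-27,z,45),(35,-33,z,41),(50,-38,z,36),(70,-42,z,30),(95,-45,z,24)])
E
```

```text
time_s: 12.15
ee_pos: [306.9, -74.9, 313.6]
ee_rot: [179.9, 0.1, 152.0]
force: [0.2, 1.0, -1.3]
gripper_width: 19.9
time_s: 12.4
ee_pos: [301.7, -70.1, 313.4]
ee_rot: [180.0, 0.0, 149.9]
force: [-0.4, 0.1, -2.0]
gripper_width: 20.0
time_s: 12.65
ee_pos: [289.2, -70.8, 313.3]
ee_rot: [-180.0, -0.0, 150.0]
force: [0.2, -0.0, -1.2]
gripper_width: 19.9
[(75, 88, 95), (70, 85, 85), (73, 93, 90), (100, 123, 132), (121, 145, 168), (116, 139, 164), (97, 119, 136), (70, 91, 89), (52, 77, 54), (48, 74, 41)]
a25 psi45 x-0.09 y-0.01 z0.08 yaw-0.01 | tcp [290.6  -71.38] r 299.2345459370121 barclear 3.9243148301397675
a35 psi41 x1.20 y1.95 z-0.00 yaw0.80 | tcp [289.97 -48.49] r 293.99287451460594 barclear 2.6771073057490113
a50 psi36 x1.53 y2.69 z-0.00 yaw1.00 | tcp [292.36 -17.64] r 292.89645965382743 barclear 5.774128816849654
a70 psi30 x1.91 y3.35 z-0.00 yaw1.20 | tcp [298.63  20.46] r 299.3251229495955 barclear 15.187224088525515
a95 psi24 x2.37 y3.49 z-0.00 yaw1.20 | tcp [306.54  61.94] r 312.7379543582703 barclear 33.28894146584504
```

```bash
python3 -m inch '[{"x":0.6,"y":0.97,"z":0,"yaw":0.4,"gripper":-1},{"x":0.6,"y":0.97,"z":0,"yaw":0.4,"gripper":-1},{"x":0.76,"y":1.35,"z":0,"yaw":0.5,"gripper":-1},{"x":0.76,"y":1.35,"z":0,"yaw":0.5,"gripper":-1},{"x":0.95,"y":1.68,"z":0,"yaw":0.6,"gripper":-1},{"x":0.95,"y":1.68,"z":0,"yaw":0.6,"gripper":-1},{"x":1.18,"y":1.75,"z":0,"yaw":0.6,"gripper":-1},{"x":1.18,"y":1.75,"z":0,"yaw":0.6,"gripper":-1},{"x":0,"y":0,"z":0,"yaw":0,"gripper":-1}]'
python3 - <<'E'
from plan import *
from workcell import cams
cv2.imwrite("pics/s8.png",cams.grab_frame("side")["pixels"][:,:,::-1])
s=cv2.imread("pics/s8.png");print([tuple(map(int,s[y,297])) for y in range(178,188)])
st=telemetry.state();p=st["ee_pos"];y=st["ee_rot"][2]
d=np.array([334.7,250.3,284])-p;r=np.radians(y)
print(p,y,"to via: x",d[0]*np.cos(r)+d[1]*np.sin(r),"y",d[0]*np.sin(r)-d[1]*np.cos(r),"z",-d[2],"yaw to 63.4:",(y-63.4)/5)
E
```

```text
time_s: 13.45
ee_pos: [310.9, 64.4, 313.4]
ee_rot: [179.9, -0.1, 129.1]
force: [0.5, 0.2, -0.6]
gripper_width: 19.8
[(74, 87, 94), (69, 83, 83), (74, 95, 91), (100, 124, 134), (121, 147, 169), (116, 139, 165), (99, 120, 137), (71, 93, 91), (51, 77, 54), (50, 76, 44)]
[310.33  62.9  313.31] 129.1828681666855 to via: x 129.86521478145073 y 137.2874661617292 z 29.313013349486937 yaw to 63.4: 13.156573633337098
```

```bash
python3 -m inch '[{"x":1.62,"y":1.72,"z":0.37,"yaw":0,"gripper":-1},{"x":1.62,"y":1.72,"z":0.37,"yaw":0,"gripper":-1},{"x":1.62,"y":1.72,"z":0.37,"yaw":0,"gripper":-1},{"x":1.62,"y":1.72,"z":0.37,"yaw":0,"gripper":-1},{"x":1.62,"y":1.72,"z":0.37,"yaw":0,"gripper":-1},{"x":1.62,"y":1.72,"z":0.37,"yaw":0,"gripper":-1},{"x":1.62,"y":1.72,"z":0.37,"yaw":0,"gripper":-1},{"x":1.62,"y":1.72,"z":0.37,"yaw":0,"gripper":-1}]'; python3 -m inch '[{"x":0,"y":0,"z":0,"yaw":1,"gripper":-1},{"x":0,"y":0,"z":0,"yaw":1,"gripper":-1},{"x":0,"y":0,"z":0,"yaw":1,"gripper":-1},{"x":0,"y":0,"z":0,"yaw":1,"gripper":-1},{"x":0,"y":0,"z":0,"yaw":1,"gripper":-1},{"x":0,"y":0,"z":0,"yaw":1,"gripper":-1},{"x":0,"y":0,"z":0,"yaw":1,"gripper":-1},{"x":0,"y":0,"z":0,"yaw":1,"gripper":-1},{"x":0,"y":0,"z":0,"yaw":1,"gripper":-1},{"x":0,"y":0,"z":0,"yaw":1,"gripper":-1},{"x":0,"y":0,"z":0,"yaw":1,"gripper":-1},{"x":0,"y":0,"z":0,"yaw":1,"gripper":-1}]'; python3 -m inch '[{"x":0,"y":0,"z":0,"yaw":1,"gripper":-1},{"x":0,"y":0,"z":0,"yaw":0.16,"gripper":-1},{"x":2.26,"y":0.46,"z":0.5,"yaw":0,"gripper":-1},{"x":2.26,"y":0.46,"z":0.5,"yaw":0,"gripper":-1},{"x":2.26,"y":0.46,"z":0.5,"yaw":0,"gripper":-1},{"x":2.26,"y":0.46,"z":0.5,"yaw":0,"gripper":-1},{"x":2.26,"y":0.46,"z":0.5,"yaw":0,"gripper":-1},{"x":2.26,"y":0.46,"z":0.5,"yaw":0,"gripper":-1},{"x":2.26,"y":0.46,"z":0.5,"yaw":0,"gripper":-1},{"x":2.26,"y":0.46,"z":0.5,"yaw":0,"gripper":-1},{"x":1.8,"y":0.4,"z":0.5,"yaw":0,"gripper":-1},{"x":0,"y":0,"z":0,"yaw":0,"gripper":-1}]'
python3 - <<'E'
from plan import *
st=telemetry.state();p=st["ee_pos"];y=st["ee_rot"][2]
d=np.array([478.8,431.1,76])-p;r=np.radians(y)
print(p,y,"x",d[0]*np.cos(r)+d[1]*np.sin(r),"y",d[0]*np.sin(r)-d[1]*np.cos(r),"z",-d[2],"yaw",(y-63.4)/5)
E
```

```text
time_s: 14.17
ee_pos: [335.9, 249.4, 283.6]
ee_rot: [180.0, 0.0, 129.0]
force: [-0.1, 0.9, -1.5]
gripper_width: 19.6
time_s: 15.17
ee_pos: [336.0, 248.1, 283.8]
ee_rot: [180.0, 0.0, 68.7]
force: [0.4, 0.5, -0.9]
gripper_width: 19.7
time_s: 16.17
ee_pos: [463.8, 409.5, 236.7]
ee_rot: [-180.0, 0.0, 63.3]
force: [-0.8, 0.3, -1.5]
gripper_width: 19.8
[463.81 409.52 236.66] 63.2889619027967 x 26.012990344837483 y 3.6967677942139243 z 160.6587780014821 yaw -0.022207619440659698
```

```bash
python3 -m inch '[{"x":1.3,"y":0.18,"z":1.5,"yaw":0,"gripper":-1},{"x":1.3,"y":0.19,"z":1.5,"yaw":0,"gripper":-1},{"x":0,"y":0,"z":2.5,"yaw":0,"gripper":-1},{"x":0,"y":0,"z":2.5,"yaw":0,"gripper":-1},{"x":0,"y":0,"z":2,"yaw":0,"gripper":-1},{"x":0,"y":0,"z":1.5,"yaw":0,"gripper":-1},{"x":0,"y":0,"z":0,"yaw":0,"gripper":-1},{"x":0,"y":0,"z":0,"yaw":0,"gripper":-1}]'; python3 -m inch '[{"x":0,"y":0,"z":1,"yaw":0,"gripper":-1},{"x":0,"y":0,"z":1,"yaw":0,"gripper":-1},{"x":0,"y":0,"z":1,"yaw":0,"gripper":-1},{"x":0,"y":0,"z":0.9,"yaw":0,"gripper":-1},{"x":0,"y":0,"z":0,"yaw":0,"gripper":-1},{"x":0,"y":0,"z":0,"yaw":0,"gripper":-1}]'
python3 - <<'E'
from plan import *
from workcell import cams
cv2.imwrite("pics/s9.png",cams.grab_frame("side")["pixels"][:,:,::-1]);cv2.imwrite("pics/t9.png",cams.grab_frame("top")["pixels"][:,:,::-1])
print(telemetry.state()["ee_pos"])
E
```

```text
time_s: 16.83
ee_pos: [476.6, 428.7, 123.5]
ee_rot: [-180.0, 0.1, 63.2]
force: [-1.0, -0.2, -1.2]
gripper_width: 20.0
time_s: 17.33
ee_pos: [476.3, 429.6, 84.0]
ee_rot: [-180.0, 0.1, 63.2]
force: [0.1, -0.3, -1.1]
gripper_width: 19.8
[476.61 429.97  84.9 ]
```

```bash
python3 -m inch '[{"x":0.2,"y":0.15,"z":0.4,"yaw":0,"gripper":-1},{"x":0,"y":0,"z":0.4,"yaw":0,"gripper":-1},{"x":0,"y":0,"z":0,"yaw":0,"gripper":-1},{"x":0,"y":0,"z":0,"yaw":0,"gripper":-1}]'
python3 - <<'E'
from plan import *
from workcell import cams
s=cams.grab_frame("side")["pixels"][:,:,::-1]
cv2.imwrite("pics/s10.png",s);a=cv2.imread("pics/side0.png")
q=lambda i:cv2.resize(i[325:445,265:365],(400,480),interpolation=cv2.INTER_CUBIC)
cv2.imwrite("pics/v12.png",np.hstack([q(a),q(s)]))
# shaft/hook region compare with the start: bright low-saturation pixels
for i in(a,s):
    c=i[330:352,330:362].astype(int);k=(c.min(2)>140);yx=np.argwhere(k);print(len(yx),yx.mean(0)+[330,330],yx.min(0)+[330,330],yx.max(0)+[330,330])
print(telemetry.state()["force"])
E
```

```text
time_s: 17.77
ee_pos: [479.8, 431.0, 76.9]
ee_rot: [179.9, -0.1, 63.2]
force: [3.6, -1.4, -2.3]
gripper_width: 19.6
59 [342.69 348.46] [335 343] [351 354]
75 [342.52 348.91] [335 343] [351 355]
[ 4.51 -0.43 -1.43]
```

View pics/v12.png

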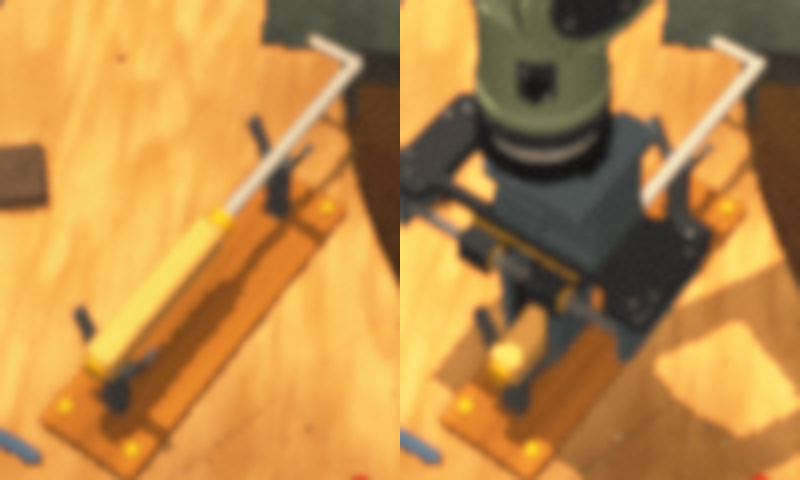

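The pole lies between both forks; the hook corner is within 1 px of the start (358,62 before, 361,62 now). Now releasing.

```bash
python3 -m inch '[{"x":0,"y":0,"z":0.06,"yaw":0,"gripper":-1},{"x":0,"y":0,"z":0,"yaw":0,"gripper":1},{"x":0,"y":0,"z":0,"yaw":0,"gripper":1},{"x":0,"y":0,"z":0,"yaw":0,"gripper":1},{"x":0,"y":0,"z":0,"yaw":0,"gripper":1},{"x":0,"y":0,"z":0,"yaw":0,"gripper":1},{"x":0,"y":0,"z":0,"yaw":0,"gripper":1},{"x":0,"y":0,"z":0,"yaw":0,"gripper":1},{"x":0,"y":0,"z":0,"yaw":0,"gripper":1},{"x":0,"y":0,"z":0,"yaw":0,"gripper":1},{"x":0,"y":0,"z":0,"yaw":0,"gripper":1},{"x":0,"y":0,"z":0,"yaw":0,"gripper":1}]'; python3 -m inch '[{"x":0,"y":0,"z":0,"yaw":0,"gripper":1},{"x":0,"y":0,"z":0,"yaw":0,"gripper":1},{"x":0,"y":0,"z":-1,"yaw":0,"gripper":1},{"x":0,"y":0,"z":-2.5,"yaw":0,"gripper":1},{"x":0,"y":0,"z":-3,"yaw":0,"gripper":1},{"x":0,"y":0,"z":-3,"yaw":0,"gripper":1},{"x":0,"y":0,"z":-3,"yaw":0,"gripper":1},{"x":0,"y":0,"z":-3,"yaw":0,"gripper":1},{"x":0,"y":0,"z":-3,"yaw":0,"gripper":1},{"x":0,"y":0,"z":0,"yaw":0,"gripper":1}]'
python3 -m inch '[{"x":2,"y":-3,"z":-0.5,"yaw":0,"gripper":1},{"x":2,"y":-3,"z":-0.5,"yaw":0,"gripper":1},{"x":2,"y":-3,"z":-0.5,"yaw":0,"gripper":1},{"x":2,"y":-3,"z":-0.5,"yaw":0,"gripper":1},{"x":2,"y":-3,"z":-0.5,"yaw":0,"gripper":1},{"x":2,"y":-3,"z":-0.5,"yaw":0,"gripper":1},{"x":0,"y":0,"z":0,"yaw":0,"gripper":1},{"x":0,"y":0,"z":0,"yaw":0,"gripper":1}]'
python3 - <<'E'
from plan import *
from workcell import cams
s=cams.grab_frame("side")["pixels"][:,:,::-1];a=cv2.imread("pics/side0.png")
cv2.imwrite("pics/s11.png",s)
for i in(a,s):
    c=i[330:352,330:362].astype(int);yx=np.argwhere(c.min(2)>140);print("hook",len(yx),yx.mean(0)+[330,330],yx.min(0)+[330,330],yx.max(0)+[330,330])
d=np.abs(a.astype(int)-s).max(2)
for nm,(x0,x1,y0,y1) in dict(pole=(280,360,330,430),jarbur=(280,352,255,295),pitch=(258,280,355,382)).items():
    k=d[y0:y1,x0:x1];yx=np.argwhere(k>60);print(nm,len(yx),k.mean(),(yx.min(0)+[y0,x0],yx.max(0)+[y0,x0]) if len(yx) else "")
print([tuple(map(int,s[y,297])) for y in range(178,188)],telemetry.state()["time_s"])
E
```

```text
time_s: 18.82
ee_pos: [478.8, 430.9, 76.2]
ee_rot: [-180.0, -0.0, 63.2]
force: [-0.4, -0.2, 0.0]
gripper_width: 89.5
time_s: 19.65
ee_pos: [480.9, 432.7, 269.5]
ee_rot: [179.7, -0.8, 63.2]
force: [0.7, -0.1, 1.2]
gripper_width: 91.0
time_s: 20.32
ee_pos: [371.0, 620.6, 291.0]
ee_rot: [180.0, 0.0, 63.4]
force: [0.4, -0.2, 0.6]
gripper_width: 91.3
hook 59 [342.69 348.46] [335 343] [351 354]<stdin>:6: RuntimeWarning: Mean of empty slice.
  ret = um.true_divide(
Traceback (most recent call last):
ValueError: zero-size array to reduction operation minimum which has no identity
```

The arm blocks the camera's view, so I'll move it back towards its start position before checking.

```bash
python3 -m inch '[{"x":-1.9,"y":-2.3,"z":0,"yaw":0,"gripper":1},{"x":-1.9,"y":-2.3,"z":0,"yaw":0,"gripper":1},{"x":-1.9,"y":-2.3,"z":0,"yaw":0,"gripper":1},{"x":-1.9,"y":-2.3,"z":0,"yaw":0,"gripper":1},{"x":-1.9,"y":-2.3,"z":0,"yaw":0,"gripper":1},{"x":-1.9,"y":-2.3,"z":0,"yaw":0,"gripper":1},{"x":-1.9,"y":-2.3,"z":0,"yaw":0,"gripper":1},{"x":-1.9,"y":-2.3,"z":0,"yaw":0,"gripper":1},{"x":0,"y":0,"z":0,"yaw":0,"gripper":1},{"x":0,"y":0,"z":0,"yaw":0,"gripper":1}]'
python3 - <<'E'
from plan import *
from workcell import cams
s=cams.grab_frame("side")["pixels"][:,:,::-1];a=cv2.imread("pics/side0.png")
cv2.imwrite("pics/s11.png",s)
d=np.abs(a.astype(int)-s).max(2)
for nm,(x0,x1,y0,y1) in dict(pole=(280,360,330,430),jarbur=(280,352,255,295),pitch=(258,280,355,382)).items():
    k=d[y0:y1,x0:x1];yx=np.argwhere(k>60);print(nm,len(yx),k.mean(),(yx.min(0)+[y0,x0],yx.max(0)+[y0,x0]) if len(yx) else "")
for i in(a,s):
    c=i[330:352,330:362].astype(int);yx=np.argwhere(c.min(2)>140);print("hook",len(yx),(yx.mean(0)+[330,330],yx.min(0)+[330,330],yx.max(0)+[330,330]) if len(yx) else "")
print([tuple(map(int,s[y,297])) for y in range(178,188)],telemetry.state()["time_s"])
E
```

```text
time_s: 21.2
ee_pos: [139.6, 565.3, 291.9]
ee_rot: [180.0, -0.0, 63.2]
force: [0.1, 0.1, 0.7]
gripper_width: 91.3
pole 38 7.1375 (array([341, 287]), array([416, 355]))
jarbur 55 7.902083333333334 (array([269, 313]), array([278, 340]))
pitch 0 2.2037037037037037 
hook 59 (array([342.69, 348.46]), array([335, 343]), array([351, 354]))
hook 61 (array([342.92, 349.43]), array([335, 344]), array([351, 355]))
[(73, 85, 91), (68, 82, 83), (75, 94, 93), (97, 121, 131), (118, 143, 166), (114, 137, 161), (95, 116, 134), (70, 91, 90), (54, 78, 53), (50, 76, 44)] 21.25
```

```bash
python3 -c "
from workcell import env;print(env.job_done())"
```

```text
the job is handed in; nothing more can be done
None
```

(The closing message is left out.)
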